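# Weigh and scan in a sample case

### The arm

A 6-joint arm with a two-finger parallel gripper is mounted at the origin on the work surface. World frame = base frame: x ahead of the robot, y to its left, z up, the work surface at z = 0. Lengths are in mm, angles in rad, forces in N, time in s.
With the tool pointing down it reaches from about 400 to 825 mm from the base axis. Payload 7 kg.
Tool frame: the origin (TCP) lies at the very end of the fingers, on their centre line; the grasp point (between the pads) lies 19 mm behind it (r.hold_point_z is the distance from the TCP to the grasp point, in mm); z points along the fingers, y is the direction in which the jaws open and shut (so a half turn about z gives the same grasp; the last joint's range is limited). The gripper opens to 85 mm and grips with 20 to 120 N. Pads are 22 mm wide; open, the fingers measure 114 mm over their backs; the gripper's body (76 mm by 85 mm) begins 54 mm behind the grasp point. The pads swing forward as they close: fully open they stand 13 mm farther back than shut.
Start: joints at [-0.814, 0.359, 0.012, 0, -1.224, -0.288], TCP at [304.947, -602.165, 231.302] pointing down, gripper open.
Joint ranges: [-3.07, 3.07], [-1.43, 2.12], [-1.02, 1.25], [-3.03, 1.67], [-3.05, -0], [-3.03, 3.03]. Speed limits (rad/s): [2.39, 2.39, 3.01, 3.14, 3.14, 3.14].

### API

Orientations are given as a 3x3 rotation matrix whose columns are the frame's x, y, z axes.
In Python, from workcell import r gives the robot as it stands.
- The arm moves only by the tool move_arm, never from a script. Its argument "series" is a list of rows, each a list of 7 numbers: the turn, a rotation vector about the world's x, y, z in units of 45 degrees (1.0 is 45 degrees), then the shift along the world's x, y, z in units of 100 mm (1.0 is 100 mm), then the opening, from 0 (shut) to 1 (fully open). In form: [[rx, ry, rz, x, y, z, hand], ...]. A call has 1 to 8 rows; each row is the pose to reach, as a shift and turn from the pose commanded when the call began; what a row does not reach only later rows make up. A row lasts 1/8 s, in which the tool goes at most 62.5 mm and 10.7 degrees, less where a joint would pass 70% of its speed; a pose out of reach is approached as far as the arm can. A call with a number of a shift or a turn outside -1 to 1 is refused whole. A call with a gripper value outside its range is refused whole. The fingers move at their own pace and stop on an object; "squeeze" is the grip in N (left out, the last holds). Time passes only in rows, so rows that repeat a pose let the fingers close. It gives the time, the measured TCP pose, the force and the opening at its end, in the units of the state.
- r.state(): the state, without advancing time (a new reading comes with each control period).
- r.camera(name): name is "scene" or "side" or "wrist"; returns a dict with "pixels" (384x512x3 uint8, blue, green, red), "range_z" (384x512 float32, mm along the optical axis (not along the pixel's ray), 0 where there is no reading), "camera_matrix" (3x3 intrinsics, pixels), "k1" (the pictures are not rectified: a ray, as slopes to the right and down, at radius r is drawn at 1 + k1 r^2 times it, then the intrinsics apply), "rvec" (rotation vector, rad) and "tvec" (3), from world to camera coordinates, as OpenCV has them. Camera axes: x right, y down, z forward; pixel columns grow to the right and rows downward; lengths in mm; the calibration is good to about 2 mm. A picture is of the moment at which its call begins.
- r.close_job(): hands the job in, once; it reports no verdict.
The state is a dict: "clock": time; "joints": joint angles; "joint_vel": joint speeds; "tau": joint torques, N m; "eef_pos": TCP position; "tool_rot": TCP orientation; "contact_force": force on the tool from outside, world axes, zero at the start; "torque": the same for the moment, N m; "finger_gap": opening from 0.0 (shut) to 1.0 (fully open).
Only numpy, scipy, OpenCV 4.12 (cv2) and the standard library are available. Lean on these libraries where they do the work, as an engineer would, in place of code of your own. Each camera call takes 0.05 s, during which the arm holds its last target. There are 200 camera calls.

### The job

Log in the sample case: gently set the grey case with the sloping label face upright in the middle of the balance pan and let go of it. Then take the barcode scanner, aim it square at the label on the case with its nose about 70 mm away, and hold it steady there for at least a second, and finally stand the scanner back upright in the middle of its charging pad. Leave the case on the pan, do not ram the pan down, and leave everything else on the bench where it is.

Things in the scene. Friction and masses are not known exactly. Their poses are not given: they have to be found in the camera images.
- case: Loose grey wedge-like case, 0.32 kg. Origin: centre of underside, z up; 110 (x) x 50 (y) x 72 mm high. Front (-x end) 20 mm high; a face slopes up from it at 35 degrees to 72 mm at x = +20; flat top from there to +55. Flat parallel long sides: grip across them from above near x = +15 mm. Starts on the table, front roughly towards the robot, left or right of the balance.
- label: White paper barcode label, 62 x 40 mm, fixed in the middle of the case's sloping face, at (-17.5, 0, 46) mm in the case's frame. Origin: centre of the label; z straight out of the label (35 degrees from vertical while the case is upright, leaning to the case's -x), x up the slope, y across.
- balance: White bench balance, fixed to the table, 200 x 180 mm, housing top at 50 mm; black display strip on the side towards the robot (to 55 mm high). Origin: centre of its underside.
- pan_top (a point): Centre of the upper face of the balance's round steel pan: 130 mm across, 78 mm above the table when empty; 20 mm from the balance's centre towards the back of the balance. Moves with the pan.
- pan (a joint): How far the sprung pan is down, in m: 0 empty, hard stop at 0.016. About 0.6 N per mm, so the case alone sinks it 4 to 7 mm; more than 15 mm counts as rammed.
- scanner: Handheld scanner, loose, 0.17 kg, 145 mm high, standing nose-down on its pad. Black round nose 62 mm across at the bottom, tapering until 40 mm height; above it a white square handle 32 x 32 mm, sides along x and y: grip it near its top, 115 mm above the nose. Origin: centre of the nose's flat end; z along the handle away from the nose. It reads along -z, out of the nose.
- focus (a point): The scanner's reading point: on its axis, 70 mm out in front of the nose (in free air; below the table top while it stands). Axes as the scanner's. The label reads when this point lies on the label's centre (within 20 mm) and the scanner looks square at the label (within about 12 degrees).
- pad: Black round charging pad, fixed to the table, 90 mm across, top at 12 mm, with a small block on its rim. Origin: centre of its underside. To the left or right of the balance, the case being on the other side.
- bottle: Bystander, loose: round amber bottle with white cap, 66 mm across, 150 mm high. Origin: centre of its underside. Leave it alone.
- beaker: Bystander, loose: empty glass beaker, 76 mm across, 90 mm high. Origin: centre of its underside. Leave it alone.
- dish_box: Bystander, loose: plain rectangular grey box, flat top, no label, 110 x 70 x 45 mm high. Origin: centre of its underside. Leave it alone.
- mouse: Bystander, loose: black computer mouse, 100 x 60 x 34 mm. Origin: centre of its underside. Leave it alone.
- dishes: Bystander, loose: stack of two clear round culture dishes, 90 mm across, 39 mm high. Origin: centre of its underside. Leave it alone.
- timer: Bystander, loose: orange-framed desk timer standing on edge, 30 x 90 x 70 mm high. Origin: centre of its underside. Leave it alone.
- tip_box: Bystander, loose: blue pipette-tip box, 85 x 120 x 60 mm high. Origin: centre of its underside. Leave it alone.
Things that resemble listed ones, but are neither listed nor needed, are in the scene too. What is meant by the pad is not yellow, and is the smaller of those in its own colour. What is shaped like the case but yellow is not meant.

How it is judged:
By the outcome, as a careful person would: the job done as asked, in the order asked, and still so for the second after the job is handed in, with the robot touching nothing.
It also fails if it takes over 69 s, if anything falls off the work surface, if the arm or the gripper's body presses on something with over 40 N, if the wrist force passes 120 N, or if a joint passes its speed limit or range.

## Working session

There is one attempt and no reset: what is moved stays moved. The work goes in short steps, Python scripts to look and compute and a tool call to move; the robot and the scene stay as the last step left them, time stands still between calls to the robot, and variables do not carry over. Pictures are saved under pics/ and viewed, about 8 in all and at most 12, crops included, and the job is handed in when it is done.

Besides the shell and the picture viewer there is one more tool, called after "Request:" as name([rows], argument=value, ...), one row to a line, values as JSON. move_arm: Moves the arm, as the interface text tells. Its arguments: {"type":"object","properties":{"series":{"type":"array"},"squeeze":{"type":"number"}},"required":["series"]}

```bash
mkdir -p pics; cat > h.py <<'E'
import numpy as np, cv2
from workcell import r
def cam(name):
    c=r.camera(name); c['R']=cv2.Rodrigues(np.array(c['rvec'],float))[0]; return c
def world(c,u,v,z=None):
    """pixel -> world; by depth, or on the plane world z"""
    K=c['camera_matrix']; d=np.array([(u-K[0,2])/K[0,0],(v-K[1,2])/K[1,1]]); p=d.copy()
    for _ in range(8): p=d/(1+c['k1']*(p@p))
    ray=np.array([p[0],p[1],1.]); t=np.array(c['tvec'],float).ravel()
    o=-c['R'].T@t; w=c['R'].T@ray
    s=(z-o[2])/w[2] if z is not None else float(c['range_z'][int(round(v)),int(round(u))])
    return o+s*w
def cloud(c):
    K=c['camera_matrix']; h,w=c['range_z'].shape; u,v=np.meshgrid(np.arange(w),np.arange(h))
    d=np.stack([(u-K[0,2])/K[0,0],(v-K[1,2])/K[1,1]],-1); p=d.copy()
    for _ in range(8): p=d/(1+c['k1']*(p**2).sum(-1,keepdims=True))
    z=c['range_z'][...,None]; P=np.concatenate([p*z,z],-1)
    return (P-np.array(c['tvec'],float).ravel())@c['R']
E
python3 - <<'E'
from h import *
import pickle
for n in('scene','side','wrist'):
    c=cam(n); pickle.dump(c,open(n+'.pkl','wb')); cv2.imwrite(f'pics/{n}0.png',c['pixels'])
    print(n,-c['R'].T@np.array(c['tvec']).ravel())
a=[cv2.imread(f'pics/{n}0.png') for n in('scene','side')]
cv2.imwrite('pics/scene1.png',cv2.resize(a[0],(796,597),interpolation=cv2.INTER_CUBIC))
s=r.state(); print(s['clock'],s['eef_pos'],s['tool_rot'])
E
```

```text
scene [1384.9224226   259.87729127  878.86942708]
side [ 265.6540926  1015.22115229  857.58980887]
wrist [ 239.98475386 -634.62875606  373.09846471]
0.15 [ 304.81241522 -601.87582531  230.58166113] [[-8.92143877e-01 -4.51750866e-01 -6.76893383e-04]
 [-4.51751354e-01  8.92143271e-01  1.04768027e-03]
 [ 1.30595408e-04  1.24046904e-03 -9.99999222e-01]]
```

View pics/scene1.png

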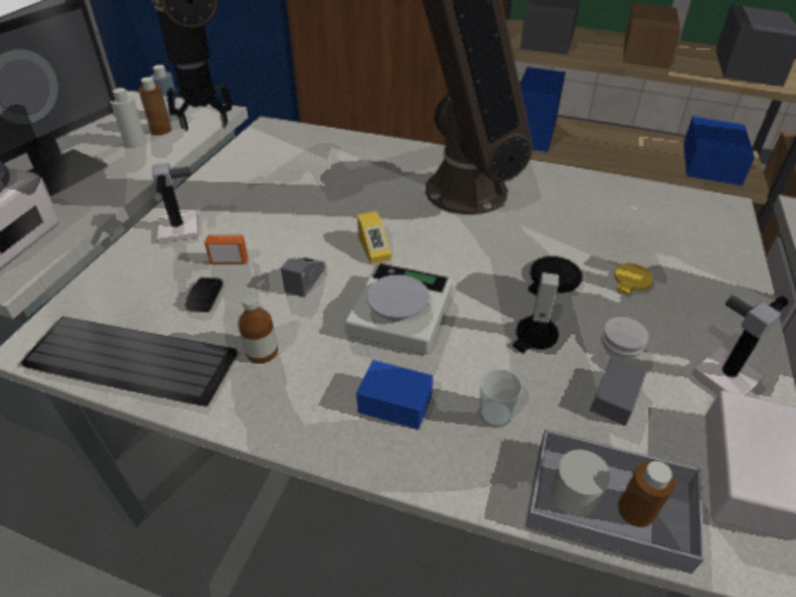

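View pics/side0.png

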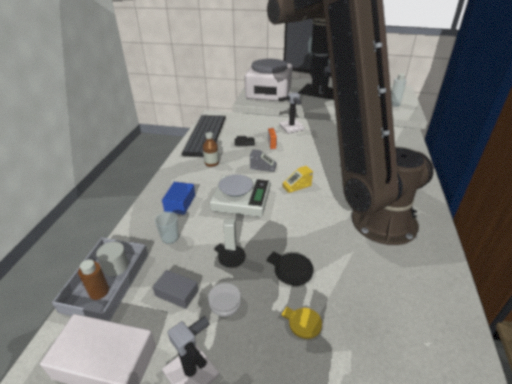

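Scene view: grey case at (303,275), while the yellow wedge at (374,236) is a decoy and the grey box at (618,390) is the flat dish_box. The scanner stands at (543,305) on the smaller black pad (538,333). The larger black disc (556,275) and the yellow one (633,277) are decoys. I'll confirm in a crop and measure from the depth cloud.

```bash
python3 - <<'E'
from h import *
import pickle
ims=[]
for n,boxes in(('scene',[(170,150,60),(345,195,60)]),('side',[(262,160,40),(240,245,60)])):
    c=pickle.load(open(n+'.pkl','rb'))
    for (u,v,k) in boxes:
        ims.append(cv2.resize(c['pixels'][v-k//2-10:v+k//2+10,u-k//2-10:u+k//2+10],(300,300),interpolation=cv2.INTER_CUBIC))
cv2.imwrite('pics/crop.png',np.vstack([np.hstack(ims[:2]),np.hstack(ims[2:])]))
c=pickle.load(open('scene.pkl','rb')); s=512/796
for nm,u,v in [('case',303,270),('pan',398,297),('sctop',549,278),('pad',538,338),('bigdisc',556,268),('yel',374,230),('bottlecap',250,300),('beaker',500,378),('tip',396,380),('box',622,375),('timer',226,243),('mouse',205,290),('dishes',626,330)]:
    print(nm,world(c,u*s,v*s).round())
# top views (5 px per 10mm) height maps to PCA
for n in('scene','side'):
    c=pickle.load(open(n+'.pkl','rb')); P=cloud(c); ok=c['range_z']>0
    x=world(pickle.load(open('scene.pkl','rb')),303*s,270*s)
    m=ok&(np.hypot(P[...,0]-x[0],P[...,1]-x[1])<100)&(P[...,2]>10)&(P[...,2]<90)
    Q=P[m]; print(n,'case',len(Q),Q.min(0).round(),Q.max(0).round())
    T=Q[Q[:,2]>64]; print(' top',len(T),T.mean(0).round(), cv2.minAreaRect(T[:,:2].astype(np.float32)))
    print(' all',cv2.minAreaRect(Q[:,:2].astype(np.float32)))
    x=world(pickle.load(open('scene.pkl','rb')),398*s,297*s)
    m=ok&(np.hypot(P[...,0]-x[0],P[...,1]-x[1])<85)&(P[...,2]>70)&(P[...,2]<86)
    Q=P[m]; print(' pan',len(Q),Q.mean(0).round(1),cv2.minEnclosingCircle(Q[:,:2].astype(np.float32)))
    x=world(pickle.load(open('scene.pkl','rb')),549*s,278*s)
    for lo,hi in((4,20),(60,135),(145,175)):
        m=ok&(np.hypot(P[...,0]-x[0],P[...,1]-x[1])<80)&(P[...,2]>lo)&(P[...,2]<hi)
        Q=P[m]; print(' scan',lo,len(Q),Q.mean(0).round(1) if len(Q) else '',cv2.minAreaRect(Q[:,:2].astype(np.float32)) if len(Q) else '')
E
```

```text
case [ 537. -242.   68.]
pan [564. -13.  78.]
sctop [502. 275. 159.]
pad [530. 280.  20.]
bigdisc [284. 289.  16.]
yel [ 335. -151.   57.]
bottlecap [ 734. -248.  150.]
beaker [701. 228.  69.]
tip [754.  47.  56.]
box [601. 447.  45.]
timer [ 502. -460.   64.]
mouse [ 636. -438.   36.]
dishes [470. 451.  40.]
scene case 472 [ 444. -294.   10.] [ 555. -236.   77.]
 top 145 [ 534. -264.   72.] ((528.81591796875, -266.1331481933594), (50.152976989746094, 53.430484771728516), 1.5580775737762451)
 all ((499.1409912109375, -264.7781066894531), (54.3937873840332, 112.69459533691406), 87.95101165771484)
 pan 888 [561.  -15.6  78.5] ((557.3682250976562, -15.790911674499512), 66.15532684326172)
 scan 4 310 [525.3 269.8  11.9] ((501.69488525390625, 278.81121826171875), (99.72075653076172, 134.2036590576172), 88.6580810546875)
 scan 60 205 [513.7 274.1  98.6] ((509.8941955566406, 268.7491455078125), (41.149627685546875, 23.9703369140625), 60.13471984863281)
 scan 145 109 [504.7 274.6 155.1] ((501.3141174316406, 273.8275451660156), (34.26436233520508, 31.903493881225586), 7.244323253631592)
side case 400 [ 443. -295.   10.] [ 553. -233.   78.]
 top 98 [ 527. -262.   72.] ((525.662353515625, -265.86431884765625), (57.8442497253418, 55.0870246887207), 88.7747573852539)
 all ((498.1534118652344, -263.2242736816406), (61.70779800415039, 110.3392105102539), 88.65057373046875)
 pan 569 [557.7 -13.2  79.4] ((558.7411499023438, -17.903417587280273), 67.0754623413086)
 scan 4 322 [505.4 283.9  11.7] ((497.7768249511719, 269.21832275390625), (117.22055053710938, 127.09639739990234), 38.44270324707031)
 scan 60 210 [497.4 286.7  99.2] ((493.0869140625, 281.41064453125), (43.787532806396484, 25.384296417236328), 46.92604446411133)
 scan 145 109 [500.  278.9 155.9] ((500.43621826171875, 275.1185607910156), (31.815715789794922, 35.457847595214844), 3.058487892150879)
```

View pics/crop.png

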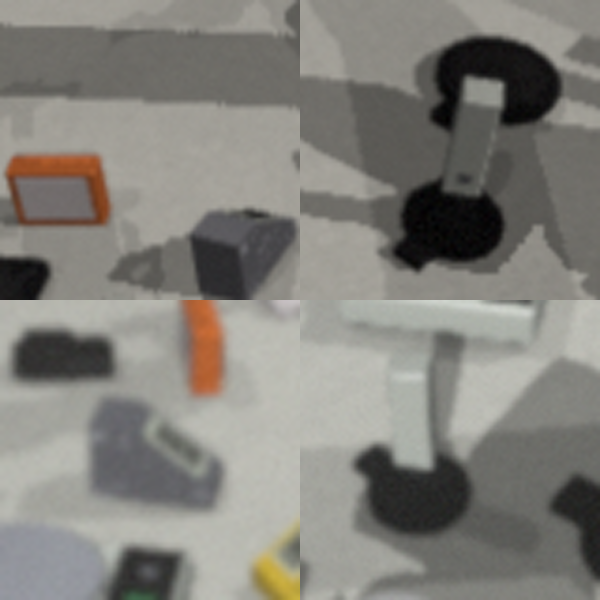

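The crops confirm it: the grey case with the label facing the robot, and the white-handled scanner on the smaller black pad. The larger black disc is separate. The case is at about (499,-264), the pan at (558,-16.5) and the scanner at (501,275). Moving over the case for a closer look.

Request:
move_arm([
  [0,0,-0.3,0.5,0.85,0,1],
  [0,0,-0.3,0.5,0.85,0,1],
], squeeze=40)

```text
clock: 0.4
eef_pos: [355.3, -515.7, 230.8]
tool_rot: [[-0.974, -0.227, -0.0], [-0.227, 0.974, 0.001], [0.0, 0.001, -1.0]]
contact_force: [0.6, -0.3, 0.1]
finger_gap: 1.004
```

Request:
move_arm([
  [0,0,-0.3,0.5,0.85,0,1],
  [0,0,-0.3,0.5,0.85,0,1],
])

```text
clock: 0.65
eef_pos: [405.7, -430.2, 231.2]
tool_rot: [[-1.0, 0.005, -0.0], [0.005, 1.0, 0.0], [0.0, 0.0, -1.0]]
contact_force: [0.8, -0.5, -0.0]
finger_gap: 0.998
```

Request:
move_arm([
  [0,0,0,0.5,0.85,0,1],
  [0,0,0,0.5,0.85,0,1],
])

```text
clock: 0.9
eef_pos: [455.8, -345.0, 231.3]
tool_rot: [[-1.0, 0.001, 0.0], [0.001, 1.0, 0.0], [-0.0, 0.0, -1.0]]
contact_force: [-0.1, 0.0, -0.2]
finger_gap: 0.998
```

Request:
move_arm([
  [0,0,0,0.5,0.85,0,1],
  [0,0,0,0.5,0.85,0,1],
  [0,0,0,0.5,0.85,0,1],
  [0,0,0,0.5,0.85,0,1],
])

```text
clock: 1.4
eef_pos: [504.8, -262.1, 231.1]
tool_rot: [[-1.0, 0.002, -0.0], [0.002, 1.0, 0.0], [0.0, 0.0, -1.0]]
contact_force: [-0.4, 0.5, 0.6]
finger_gap: 1.0
```

```bash
python3 - <<'E'
from h import *
c=cam('wrist'); s=r.state(); print(s['clock'],s['eef_pos'],s['joints'],s['contact_force'],s['tool_rot'])
cv2.imwrite('pics/w1.png',c['pixels']); P=cloud(c); ok=c['range_z']>0
m=ok&(abs(P[...,0]-499)<90)&(abs(P[...,1]+264)<70)
Q=P[m&(P[...,2]>8)&(P[...,2]<90)]; print(len(Q),Q.min(0).round(),Q.max(0).round(),cv2.minAreaRect(Q[:,:2].astype(np.float32)))
T=Q[(Q[:,2]>66)&(Q[:,2]<80)]; print('top',len(T),T.mean(0).round(),cv2.minAreaRect(T[:,:2].astype(np.float32)))
E
```

```text
1.45 [ 504.53293395 -262.56672252  231.15581235] [-1.35872481e-01  1.85255593e-01 -2.26762915e-01  1.57086595e-05
 -1.15923073e+00 -1.43770879e+00] [ 0.65925786  0.81025762 -0.21885504] [[-9.99996038e-01  2.77866080e-03 -4.50688254e-04]
 [ 2.77863986e-03  9.99996138e-01  4.70849276e-05]
 [ 4.50817347e-04  4.58324407e-05 -9.99999897e-01]]
6314 [ 441. -293.    9.] [ 552. -240.   75.] ((496.61517333984375, -266.50347900390625), (50.25009536743164, 110.70659637451172), 88.30467987060547)
top 2510 [ 528. -268.   72.] ((527.280517578125, -267.4671325683594), (49.83709716796875, 49.274330139160156), 88.83781433105469)
```

View pics/w1.png

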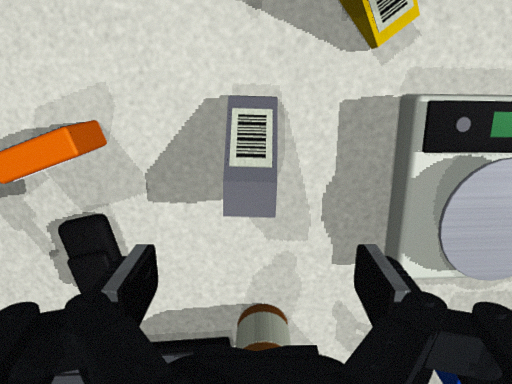

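The wrist view shows the grey case with its label at (251,138), with about 17 mm clearance for each finger. The case centre is (497,-266) with a yaw of about -1.7°, and its size of 110x50 checks out. Descending and gripping.

Request:
move_arm([
  [0,0,-0.04,0.07,-0.04,-0.5,1],
  [0,0,-0.04,0.07,-0.04,-0.95,1],
  [0,0,-0.04,0.07,-0.04,-0.95,1],
])

```text
clock: 1.82
eef_pos: [508.9, -266.6, 133.2]
tool_rot: [[-0.999, 0.036, -0.007], [0.036, 0.999, 0.002], [0.007, 0.001, -1.0]]
contact_force: [0.5, -0.8, 0.0]
finger_gap: 1.0
```

Request:
move_arm([
  [0,0,0,0,0,-0.3,1],
  [0,0,0,0,0,-0.6,1],
  [0,0,0,0,0,-0.8,1],
  [0,0,0,0,0,-0.95,1],
  [0,0,0,0,0,-1.0,1],
  [0,0,0,0,0,-1.0,1],
])

```text
clock: 2.58
eef_pos: [512.4, -266.4, 37.0]
tool_rot: [[-0.999, 0.034, 0.001], [0.034, 0.999, -0.0], [-0.001, -0.0, -1.0]]
contact_force: [0.9, -0.2, -0.3]
finger_gap: 1.004
```

Request:
move_arm([
  [0,0,0,0,0,-0.1,0.8],
  [0,0,0,0,0,-0.1,0.5],
  [0,0,0,0,0,-0.1,0.3],
  [0,0,0,0,0,-0.1,0.3],
  [0,0,0,0,0,-0.1,0.3],
  [0,0,0,0,0,-0.1,0.3],
], squeeze=40)

```text
clock: 3.32
eef_pos: [511.8, -266.1, 26.2]
tool_rot: [[-0.999, 0.034, -0.0], [0.034, 0.999, 0.0], [0.0, 0.0, -1.0]]
contact_force: [-1.2, 0.5, -3.7]
finger_gap: 0.577
```

Request:
move_arm([
  [0,0,0,0,0,0.1,0.3],
  [0,0,0,0,0,0.3,0.3],
  [0,0,0,0,0,0.3,0.3],
])

```text
clock: 3.7
eef_pos: [513.3, -266.5, 58.2]
tool_rot: [[-0.999, 0.034, 0.004], [0.034, 0.999, -0.001], [-0.004, -0.001, -1.0]]
contact_force: [0.2, 0.8, -3.4]
finger_gap: 0.584
```

Gripped: the gap of 0.58 is about 49.6 mm and the weight reads 3.4 N. Carrying the case to the pan and turning it -45° so the label faces where the scanner can reach easily.

Request:
move_arm([
  [0,0,0,0,0,0.5,0.3],
  [0,0,0,0,0,0.9,0.3],
  [0,0,0,0,0,0.9,0.3],
])

```text
clock: 4.08
eef_pos: [513.9, -266.6, 149.5]
tool_rot: [[-0.999, 0.033, 0.006], [0.033, 0.999, -0.001], [-0.006, -0.001, -1.0]]
contact_force: [-0.3, 0.1, -4.7]
finger_gap: 0.578
```

Request:
move_arm([
  [0,0,-0.15,0.09,0.4,0,0.3],
  [0,0,-0.3,0.19,0.8,0,0.3],
  [0,0,-0.3,0.19,0.8,0,0.3],
])

```text
clock: 4.45
eef_pos: [530.7, -183.9, 144.9]
tool_rot: [[-0.964, 0.265, -0.002], [0.265, 0.964, 0.001], [0.002, 0.0, -1.0]]
contact_force: [0.0, 0.3, -3.8]
finger_gap: 0.579
```

Request:
move_arm([
  [0,0,-0.2,0.09,0.4,0,0.3],
  [0,0,-0.4,0.19,0.8,0,0.3],
  [0,0,-0.4,0.19,0.8,0,0.3],
])

```text
clock: 4.82
eef_pos: [549.9, -104.5, 145.1]
tool_rot: [[-0.835, 0.55, -0.001], [0.55, 0.835, 0.0], [0.001, -0.001, -1.0]]
contact_force: [-0.3, -0.5, -4.5]
finger_gap: 0.58
```

Request:
move_arm([
  [0,0,-0.15,0.09,0.4,0,0.3],
  [0,0,-0.3,0.18,0.7,0,0.3],
  [0,0,-0.3,0.18,0.79,0,0.3],
  [0,0,-0.3,0.18,0.79,0,0.3],
  [0,0,-0.3,0.18,0.79,0,0.3],
])

```text
clock: 5.45
eef_pos: [567.4, -28.2, 146.0]
tool_rot: [[-0.683, 0.73, -0.001], [0.73, 0.683, -0.0], [0.0, -0.001, -1.0]]
contact_force: [0.3, -1.1, -3.6]
finger_gap: 0.581
```

```bash
python3 - <<'E'
from h import *
s=r.state(); print(s['clock'],s['eef_pos'],s['joints'],s['contact_force'],s['tool_rot'])
for n in('scene','side','wrist'):
    c=cam(n); P=cloud(c); ok=c['range_z']>0
    near=ok&(np.hypot(P[...,0]-558,P[...,1]+16)<110)
    Q=P[near&(P[...,2]>73)&(P[...,2]<83)]; print(n,'pan',len(Q),cv2.minEnclosingCircle(Q[:,:2].astype(np.float32)))
    b=c['pixels'].astype(int)
    if n=='wrist': cv2.imwrite('pics/w2.png',c['pixels'])
E
```

```text
5.45 [567.41257959 -28.18789486 145.95101814] [ 2.94703062e-01  2.55936121e-01 -3.43475895e-01 -6.19206930e-05
 -9.72202080e-01 -2.68425727e+00] [ 0.27702945 -1.10329021 -3.64926227] [[-6.83103192e-01  7.30321432e-01 -7.97371272e-04]
 [ 7.30321754e-01  6.83103287e-01 -1.88576426e-04]
 [ 4.06965532e-04 -7.11154744e-04 -9.99999664e-01]]
scene pan 657 ((557.4534301757812, -14.69503116607666), 66.04556274414062)
side pan 429 ((557.2537231445312, -16.181612014770508), 67.14314270019531)
wrist pan 8234 ((556.86572265625, -18.362194061279297), 64.92345428466797)
```

View pics/w2.png

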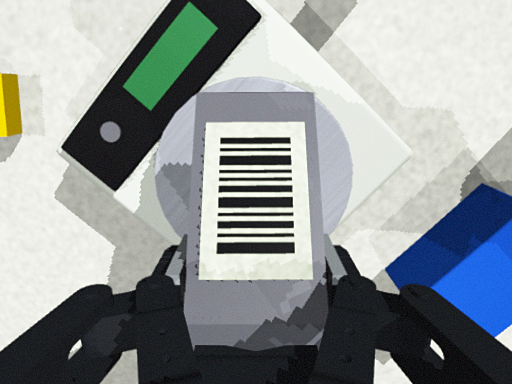

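The wrist view shows the held case centred over the pan (case axis at column 256, pan centre at 255). Lowering slowly until the pan takes about the case's weight.

Request:
move_arm([
  [0,0,0,0,0,-0.15,0.3],
  [0,0,0,0,0,-0.28,0.3],
  [0,0,0,0,0,-0.36,0.3],
  [0,0,0,0,0,-0.4,0.3],
  [0,0,0,0,0,-0.42,0.3],
  [0,0,0,0,0,-0.44,0.3],
  [0,0,0,0,0,-0.45,0.3],
  [0,0,0,0,0,-0.45,0.3],
])

```text
clock: 6.6
eef_pos: [568.2, -27.1, 101.6]
tool_rot: [[-0.683, 0.731, 0.001], [0.731, 0.683, 0.0], [-0.0, 0.0, -1.0]]
contact_force: [-0.0, -0.8, -2.2]
finger_gap: 0.577
```

Request:
move_arm([
  [0,0,0,0,0,-0.01,0.3],
  [0,0,0,0,0,-0.02,0.3],
  [0,0,0,0,0,-0.03,0.3],
  [0,0,0,0,0,-0.03,0.3],
  [0,0,0,0,0,-0.03,0.3],
])

```text
clock: 7.22
eef_pos: [568.2, -27.1, 98.5]
tool_rot: [[-0.683, 0.731, 0.0], [0.731, 0.683, 0.0], [-0.0, 0.0, -1.0]]
contact_force: [-0.3, 0.5, 0.7]
finger_gap: 0.577
```

Request:
move_arm([
  [0,0,0,0,0,0,0.65],
  [0,0,0,0,0,0,0.75],
  [0,0,0,0,0,0,0.85],
  [0,0,0,0,0,0,1],
  [0,0,0,0,0,0,1],
  [0,0,0,0,0,0,1],
])

```text
clock: 7.98
eef_pos: [567.9, -27.2, 98.3]
tool_rot: [[-0.683, 0.731, -0.0], [0.731, 0.683, -0.0], [-0.0, -0.0, -1.0]]
contact_force: [-0.8, 0.6, 0.7]
finger_gap: 1.005
```

Request:
move_arm([
  [0,0,0,0,0,0.1,1],
  [0,0,0,0,0,0.3,1],
  [0,0,0,0,0,0.6,1],
  [0,0,0,0,0,1,1],
])

```text
clock: 8.48
eef_pos: [567.4, -27.3, 199.3]
tool_rot: [[-0.683, 0.731, -0.001], [0.731, 0.683, -0.0], [0.001, -0.001, -1.0]]
contact_force: [1.1, 0.9, -0.4]
finger_gap: 1.0
```

Request:
move_arm([
  [0,0,0,0,0,0.4,1],
  [0,0,0,0,0,0.6,1],
  [0,0,0,0,0,0.6,1],
  [0,0,0,0,0,0.6,1],
])

```text
clock: 8.98
eef_pos: [567.5, -27.2, 257.9]
tool_rot: [[-0.683, 0.731, -0.001], [0.731, 0.683, 0.0], [0.001, -0.0, -1.0]]
contact_force: [-1.1, -0.1, -1.1]
finger_gap: 1.006
```

```bash
cat > case.py <<'E'
from h import *
def report(n):
    c=cam(n); P=cloud(c); ok=c['range_z']>0
    Q=P[ok&(np.hypot(P[...,0]-558,P[...,1]+16)<80)&(P[...,2]>88)&(P[...,2]<160)]
    T=Q[Q[:,2]>137]
    print(n,len(Q),cv2.minAreaRect(Q[:,:2].astype(np.float32)),'top z',np.median(T[:,2]),cv2.minAreaRect(T[:,:2].astype(np.float32)))
    g=c['pixels'].min(-1); L=Q[0:0]
    if n=='wrist': cv2.imwrite('pics/w3.png',c['pixels'])
    # slope plane fit
    S=Q[(Q[:,2]>100)&(Q[:,2]<135)&(np.hypot(Q[:,0]-546,Q[:,1]+4)<25)]; m=S.mean(0); nrm=np.linalg.svd(S-m)[2][2]; print(' slope',m.round(1),(nrm*np.sign(nrm[2])).round(3))
    return c
if __name__=='__main__':
    s=r.state(); print(s['clock'],s['eef_pos'],s['joints'],s['contact_force'])
    report('wrist')
E
python3 case.py
```

```text
8.975 [567.47077728 -27.15127087 257.88107619] [ 2.96275323e-01  1.67340326e-01 -1.86725662e-01 -4.36865332e-04
 -1.21725972e+00 -2.68628152e+00] [-1.12782465 -0.06558874 -1.07202132]
wrist 8544 ((557.957275390625, -15.908363342285156), (50.24918746948242, 110.97016906738281), 43.32328414916992) top z 144.2181096297437 ((578.7673950195312, -37.90155792236328), (50.1073112487793, 50.41868591308594), 43.38489532470703)
 slope [545.8  -3.8 119.9] [-0.395  0.412  0.821]
```

View pics/w3.png

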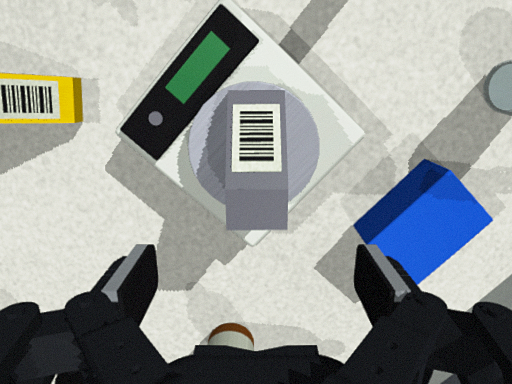

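The picture shows the case upright on the pan (label at (256,137), body centred in the disc). Depth agrees: centre (558,-16), the pan down about 6 mm, and slope normal (-0.40,0.41,0.82). Now over to the scanner.

Request:
move_arm([
  [0,0,0.2,-0.05,0.2,0,1],
  [0,0,0.4,-0.1,0.4,0,1],
  [0,0,0.6,-0.17,0.6,0,1],
  [0,0,0.76,-0.17,0.75,0,1],
])

```text
clock: 9.52
eef_pos: [550.1, 48.4, 257.3]
tool_rot: [[-0.976, 0.216, -0.002], [0.216, 0.976, -0.001], [0.002, -0.001, -1.0]]
contact_force: [0.2, -0.2, -0.0]
finger_gap: 1.003
```

Request:
move_arm([
  [0,0,0.2,-0.05,0.2,0,1],
  [0,0,0.4,-0.1,0.4,0,1],
  [0,0,0.6,-0.17,0.6,0,1],
  [0,0,0.76,-0.17,0.75,0,1],
])

```text
clock: 10.02
eef_pos: [533.1, 123.4, 257.3]
tool_rot: [[-0.929, -0.371, -0.002], [-0.371, 0.929, -0.001], [0.002, -0.0, -1.0]]
contact_force: [-0.2, 0.3, 0.1]
finger_gap: 1.002
```

Request:
move_arm([
  [0,0,0.2,-0.05,0.2,0,1],
  [0,0,0.4,-0.1,0.4,0,1],
  [0,0,0.6,-0.17,0.6,0,1],
  [0,0,0.76,-0.17,0.75,0,1],
])

```text
clock: 10.52
eef_pos: [516.2, 198.3, 257.3]
tool_rot: [[-0.56, -0.829, -0.002], [-0.829, 0.56, -0.001], [0.002, 0.001, -1.0]]
contact_force: [0.1, 0.1, 0.7]
finger_gap: 0.997
```

Request:
move_arm([
  [0,0,0.2,-0.05,0.2,0,1],
  [0,0,0.4,-0.1,0.4,0,1],
  [0,0,0.6,-0.17,0.6,0,1],
  [0,0,0.76,-0.17,0.75,0,1],
  [0,0,0.76,-0.17,0.75,0,1],
  [0,0,0.76,-0.17,0.75,0,1],
])

```text
clock: 11.28
eef_pos: [499.7, 272.4, 257.6]
tool_rot: [[-0.005, -1.0, -0.001], [-1.0, 0.005, -0.001], [0.001, 0.001, -1.0]]
contact_force: [-0.3, -0.4, 0.1]
finger_gap: 1.001
```

```bash
python3 - <<'E'
from h import *
s=r.state(); print(s['clock'],s['eef_pos'],s['joints'],s['contact_force'],s['tool_rot'])
c=cam('wrist'); P=cloud(c); ok=c['range_z']>0; cv2.imwrite('pics/w4.png',c['pixels'])
near=ok&(np.hypot(P[...,0]-501,P[...,1]-275)<75)
for lo,hi in((145,165),(50,145),(15,50),(6,15)):
    Q=P[near&(P[...,2]>lo)&(P[...,2]<hi)]
    if len(Q): print(lo,len(Q),np.median(Q,0).round(1),Q.min(0).round(),Q.max(0).round(),cv2.minAreaRect(Q[:,:2].astype(np.float32)))
E
```

```text
11.275 [499.71324536 272.38552977 257.60481476] [ 8.42754212e-01  1.69641803e-01 -1.84680217e-01 -6.46077885e-05
 -1.21787161e+00 -8.47361519e-01] [-0.28092081 -0.37100217  0.09903483] [[-4.62917277e-03 -9.99988810e-01 -9.75031056e-04]
 [-9.99988778e-01  4.63015031e-03 -1.00271218e-03]
 [ 1.00721550e-03  9.70378386e-04 -9.99999022e-01]]
145 1793 [499.4 272.2 156.9] [483. 257. 145.] [516. 290. 159.] ((499.30535888671875, 274.25982666015625), (32.04242706298828, 32.42143249511719), 5.401688575744629)
50 710 [500.2 258.5 106.8] [481. 256.  50.] [517. 272. 145.] ((497.2822265625, 261.3913269042969), (13.141777992248535, 36.308563232421875), 75.4344711303711)
15 1091 [498.1 257.3  35.5] [469. 244.  15.] [529. 292.  50.] ((499.0578918457031, 267.4189758300781), (47.497859954833984, 60.73409652709961), 88.09678649902344)
6 2394 [520.6 252.5  12.2] [455. 230.   6.] [565. 311.  15.] ((509.8861389160156, 270.1745910644531), (81.07144927978516, 110.11808776855469), 89.61116790771484)
```

View pics/w4.png

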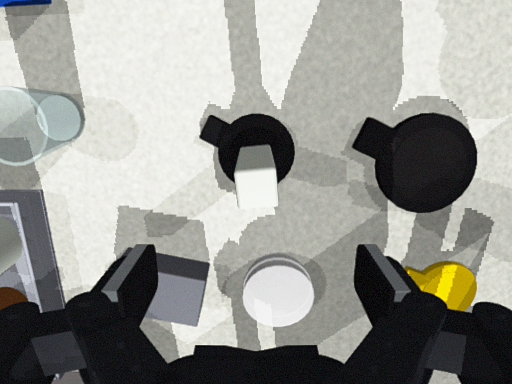

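The wrist view shows the white handle top at (257,177) on the smaller black pad (centre about (257,150)). The beaker (40,125), dish box and dishes are clear of the fingers. Checking the pad centre with the rim pixels (219,150), (295,150) and (257,113) while gripping.

```bash
python3 - <<'E'
from h import *
from scipy.optimize import least_squares
c=cam('wrist'); g=c['pixels'].max(-1); P=cloud(c)
k=(g<60).astype(np.uint8); k[:, :200]=0; k[:,310:]=0; k[200:]=0
ct=max(cv2.findContours(k,0,1)[0],key=cv2.contourArea)[:,0]
W=np.array([world(c,u,v,12) for u,v in ct])[:,:2]
f=lambda p:np.hypot(W[:,0]-p[0],W[:,1]-p[1])-45
s=least_squares(f,[500,273],loss='cauchy',f_scale=1.); print(s.x,(abs(f(s.x))<2).sum(),len(W))
print([world(c,u,v,12).round(1) for u,v in((219,150),(295,150),(257,113))])
E
```

```text
[500.42439035 274.0943764 ] 123 308
[array([542.2, 270.5,  12. ]), array([454.1, 271. ,  12. ]), array([498. , 228.6,  12. ])]
```

Request:
move_arm([
  [0,0,0.12,0,0.01,-0.5,1],
  [0,0,0.12,0,0.01,-0.9,1],
  [0,0,0.12,0,0.01,-0.9,1],
])

```text
clock: 11.75
eef_pos: [498.5, 272.0, 165.7]
tool_rot: [[0.09, -0.996, -0.004], [-0.996, -0.09, -0.004], [0.004, 0.005, -1.0]]
contact_force: [0.1, -0.4, 0.2]
finger_gap: 1.002
```

Request:
move_arm([
  [0,0,0,0,0,-0.25,1],
  [0,0,0,0,0,-0.45,1],
  [0,0,0,0,0,-0.57,1],
  [0,0,0,0,0,-0.6,1],
  [0,0,0,0,0,-0.6,1],
  [0,0,0,0,0,-0.6,1],
])

```text
clock: 12.5
eef_pos: [500.3, 274.2, 109.2]
tool_rot: [[0.092, -0.996, 0.001], [-0.996, -0.092, 0.001], [-0.001, -0.001, -1.0]]
contact_force: [1.0, -0.4, 0.1]
finger_gap: 0.997
```

Request:
move_arm([
  [0,0,0,0,0,0,0.7],
  [0,0,0,0,0,0,0.5],
  [0,0,0,0,0,0,0.3],
  [0,0,0,0,0,0,0.1],
  [0,0,0,0,0,0,0.1],
  [0,0,0,0,0,0,0.1],
  [0,0,0,0,0,0,0.1],
], squeeze=40)

```text
clock: 13.38
eef_pos: [499.9, 273.8, 108.4]
tool_rot: [[0.092, -0.996, -0.0], [-0.996, -0.092, -0.0], [0.0, 0.0, -1.0]]
contact_force: [-2.1, 0.2, 3.9]
finger_gap: 0.368
```

Gripped (31 mm). The scanner stands in the middle of its pad, whose centre is about (500,274). Lifting it and bringing it over, tilted 35°.

Request:
move_arm([
  [0,0,0,0,0,0.1,0.1],
  [0,0,0,0,0,0.4,0.1],
  [0,0,0,0,0,0.8,0.1],
  [0,0,0,0,0,0.8,0.1],
])

```text
clock: 13.88
eef_pos: [501.6, 275.1, 192.0]
tool_rot: [[0.092, -0.996, 0.005], [-0.996, -0.092, 0.004], [-0.004, -0.005, -1.0]]
contact_force: [0.6, -0.5, -1.9]
finger_gap: 0.371
```

Request:
move_arm([
  [0,0,0,0,-0.3,0.4,0.1],
  [0,0,0,-0.1,-0.7,0.67,0.1],
  [0,0,0,-0.19,-1,0.67,0.1],
  [0,0,0,-0.19,-1,0.67,0.1],
])

```text
clock: 14.38
eef_pos: [480.0, 172.1, 255.2]
tool_rot: [[0.09, -0.996, -0.0], [-0.996, -0.09, 0.0], [-0.0, 0.0, -1.0]]
contact_force: [0.5, -0.5, -1.1]
finger_gap: 0.369
```

Request:
move_arm([
  [-0.14,-0.13,0,0,0,0,0.1],
  [-0.28,-0.27,0,0,0,0,0.1],
  [-0.42,-0.4,0,0,0,0,0.1],
  [-0.566,-0.534,0,0,0,0,0.1],
  [-0.566,-0.534,0,0,0,0,0.1],
  [-0.566,-0.534,0,0,0,0,0.1],
])

```text
clock: 15.12
eef_pos: [480.8, 174.6, 254.8]
tool_rot: [[-0.005, -0.92, 0.393], [-0.892, -0.173, -0.416], [0.451, -0.352, -0.82]]
contact_force: [0.3, -0.2, -2.1]
finger_gap: 0.367
```

```bash
python3 - <<'E'
from h import *
import cv2
s=r.state(); print(s['clock'],s['eef_pos'],s['joints'],s['contact_force'],s['tool_rot'],s['finger_gap'])
c=cam('scene'); cv2.imwrite('pics/s5.png',cv2.resize(c['pixels'][60:300,150:470],(800,600)))
E
```

```text
15.125 [480.79531234 174.61952671 254.79029402] [ 1.11477569  0.05033265 -0.7134041   0.63248842 -1.13516338 -1.39205895] [ 0.26895198 -0.18613421 -2.07155462] [[-0.00462775 -0.91966418  0.39267847]
 [-0.89249095 -0.17331959 -0.41643753]
 [ 0.45104155 -0.35238915 -0.81998988]] 0.36703714334071424
```

View pics/s5.png

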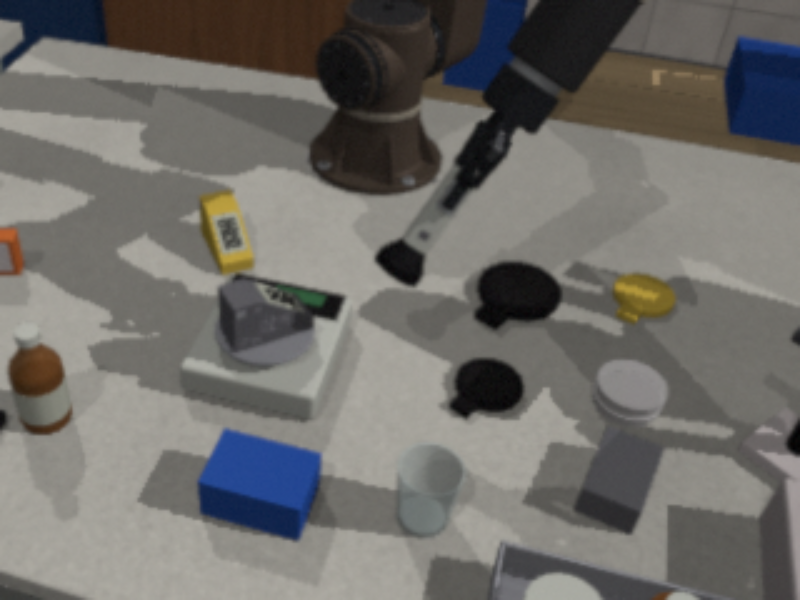

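The picture shows the scanner held tilted at (410,240) and pointing at the case, which is still on the pan at (262,315). The empty pad is at (488,388). Moving to the reading pose and holding.

Request:
move_arm([
  [0,0,0,0,-0.3,0,0.1],
  [0,0,0,0,-0.6,0,0.1],
  [0,0,0,0,-0.85,0,0.1],
  [0,0,0,0,-1,0,0.1],
])

```text
clock: 15.68
eef_pos: [481.1, 72.5, 255.8]
tool_rot: [[-0.008, -0.919, 0.393], [-0.893, -0.17, -0.416], [0.45, -0.355, -0.82]]
contact_force: [-0.1, -0.9, -2.2]
finger_gap: 0.367
```

Request:
move_arm([
  [0,0,0,0,-0.08,0,0.1],
  [0,0,0,0,-0.08,0,0.1],
  [0,0,0,0,-0.08,0,0.1],
  [0,0,0,0,-0.08,0,0.1],
])

```text
clock: 16.18
eef_pos: [481.1, 66.5, 255.3]
tool_rot: [[-0.005, -0.919, 0.394], [-0.892, -0.174, -0.417], [0.452, -0.354, -0.819]]
contact_force: [0.5, -0.3, -1.9]
finger_gap: 0.37
```

```bash
python3 - <<'E'
from h import *
s=r.state(); t=np.array(s['eef_pos']); R=np.array(s['tool_rot']); print(s['clock'],t,R[:,2],s['contact_force'],s['joint_vel'])
L=np.array([546,-3.2,118.2]); print('focus err',(t+166*R[:,2]-L).round(1))
A=t+R[:,2]*96
for n in('scene','side'):   # scanner axis: handle points below the fingers, between TCP+5 and TCP+50
    c=cam(n); P=cloud(c); ok=c['range_z']>0
    d=P-t; a=d@R[:,2]; rad=np.linalg.norm(d-a[...,None]*R[:,2],axis=-1)
    m=ok&(rad<45)&(a>2)&(a<120); print(n,m.sum(),'nose end a~',np.percentile(a[m],[90,97,99]).round())
    K=c['camera_matrix']
    cv2.imwrite(f'pics/{n}6.png',c['pixels'])
a=cv2.imread('pics/scene6.png')[130:250,200:360]; b=cv2.imread('pics/side6.png')[110:230,180:340]
cv2.imwrite('pics/aim.png',np.hstack([cv2.resize(x,(400,300),interpolation=cv2.INTER_CUBIC) for x in(a,b)]))
E
```

```text
16.175 [481.11761603  66.50196048 255.26632434] [ 0.39397089 -0.41722752 -0.81896773] [ 0.52730523 -0.3414564  -1.87530811] [-0.00011459 -0.00149927 -0.00230505 -0.00055476  0.00119216  0.00223917]
focus err [0.5 0.4 1.1]
scene 436 nose end a~ [87. 91. 93.]
side 254 nose end a~ [84. 90. 92.]
```

View pics/aim.png

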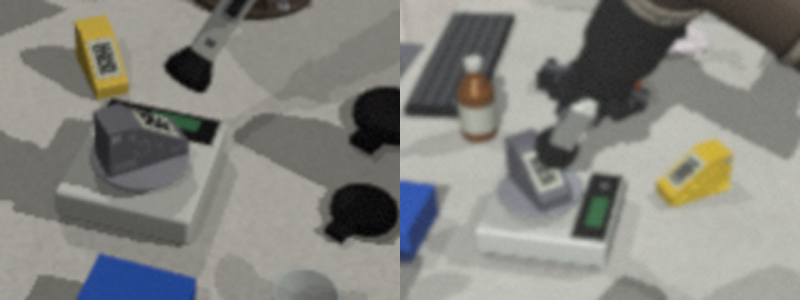

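Focus error is about 1 mm and the scanner is square to the label. The nose end measured in the images (about 93–96 mm past the TCP) agrees with the grip. The pictures show the nose pointing at the label (about (155,122) left, (545,175) right). Holding for 2 s, then retracing the path.

Request:
move_arm([
  [0,0,0,0,0,0,0.1],
  [0,0,0,0,0,0,0.1],
  [0,0,0,0,0,0,0.1],
  [0,0,0,0,0,0,0.1],
  [0,0,0,0,0,0,0.1],
  [0,0,0,0,0,0,0.1],
  [0,0,0,0,0,0,0.1],
  [0,0,0,0,0,0,0.1],
])

```text
clock: 17.27
eef_pos: [481.0, 65.8, 255.3]
tool_rot: [[-0.006, -0.919, 0.394], [-0.892, -0.173, -0.417], [0.452, -0.354, -0.819]]
contact_force: [-0.4, -0.4, -2.6]
finger_gap: 0.366
```

Request:
move_arm([
  [0,0,0,0,0,0,0.1],
  [0,0,0,0,0,0,0.1],
  [0,0,0,0,0,0,0.1],
  [0,0,0,0,0,0,0.1],
  [0,0,0,0,0,0,0.1],
  [0,0,0,0,0,0,0.1],
  [0,0,0,0,0,0,0.1],
  [0,0,0,0,0,0,0.1],
])

```text
clock: 18.27
eef_pos: [481.0, 65.9, 255.3]
tool_rot: [[-0.006, -0.919, 0.394], [-0.892, -0.173, -0.417], [0.452, -0.354, -0.819]]
contact_force: [0.4, -0.7, -2.7]
finger_gap: 0.366
```

Request:
move_arm([
  [0,0,0,0,0.2,0,0.1],
  [0,0,0,0,0.5,0,0.1],
  [0,0,0,0,0.8,0,0.1],
  [0,0,0,0,1,0,0.1],
])

```text
clock: 18.77
eef_pos: [481.1, 168.1, 255.3]
tool_rot: [[-0.005, -0.919, 0.394], [-0.892, -0.174, -0.417], [0.452, -0.354, -0.819]]
contact_force: [1.1, 0.7, -1.4]
finger_gap: 0.373
```

Request:
move_arm([
  [0.14,0.13,0,0,0.08,0,0.1],
  [0.28,0.27,0,0,0.08,0,0.1],
  [0.42,0.4,0,0,0.08,0,0.1],
  [0.566,0.534,0,0,0.08,0,0.1],
  [0.566,0.534,0,0,0.08,0,0.1],
])

```text
clock: 19.4
eef_pos: [482.6, 173.2, 255.7]
tool_rot: [[0.087, -0.996, -0.001], [-0.996, -0.087, 0.002], [-0.002, 0.0, -1.0]]
contact_force: [-0.6, -0.3, -1.7]
finger_gap: 0.373
```

Request:
move_arm([
  [0,0,0,0.05,0.3,0,0.1],
  [0,0,0,0.1,0.6,0,0.1],
  [0,0,0,0.19,0.85,-0.3,0.1],
  [0,0,0,0.19,1,-0.67,0.1],
  [0,0,0,0.19,1,-0.67,0.1],
  [0,0,0,0.19,1,-0.67,0.1],
])

```text
clock: 20.15
eef_pos: [500.0, 274.7, 188.9]
tool_rot: [[0.094, -0.996, 0.001], [-0.996, -0.094, -0.001], [0.001, -0.001, -1.0]]
contact_force: [-0.0, -0.3, -0.6]
finger_gap: 0.374
```

```bash
python3 - <<'E'
from h import *
s=r.state(); print(s['clock'],s['eef_pos'],s['tool_rot'],s['contact_force'],s['finger_gap'])
E
```

```text
20.15 [499.98724455 274.69224538 188.93733307] [[ 9.35119333e-02 -9.95617858e-01  7.74568755e-04]
 [-9.95617671e-01 -9.35126290e-02 -9.16756502e-04]
 [ 9.85171106e-04 -6.85446668e-04 -9.99999280e-01]] [-0.03489174 -0.32412805 -0.64174056] 0.3736479157323229
```

Request:
move_arm([
  [0,0,0,0,0,-0.25,0.1],
  [0,0,0,0,0,-0.5,0.1],
  [0,0,0,0,0,-0.65,0.1],
  [0,0,0,0,0,-0.73,0.1],
  [0,0,0,0,0,-0.77,0.1],
  [0,0,0,0,0,-0.79,0.1],
  [0,0,0,0,0,-0.8,0.1],
  [0,0,0,0,0,-0.8,0.1],
])

```text
clock: 21.15
eef_pos: [500.1, 273.9, 108.6]
tool_rot: [[0.092, -0.996, 0.0], [-0.996, -0.092, 0.0], [-0.0, -0.0, -1.0]]
contact_force: [-0.3, 0.3, -2.1]
finger_gap: 0.368
```

Request:
move_arm([
  [0,0,0,0,0,0,0.1],
  [0,0,0,0,0,0,0.1],
])

```text
clock: 21.4
eef_pos: [500.0, 273.9, 108.5]
tool_rot: [[0.092, -0.996, 0.0], [-0.996, -0.092, 0.0], [-0.0, -0.0, -1.0]]
contact_force: [-0.2, -0.4, -1.9]
finger_gap: 0.367
```

The full weight is still on the gripper, so the scanner isn't touching the pad yet. Lowering further in small steps.

Request:
move_arm([
  [0,0,0,0,0,-0.01,0.1],
  [0,0,0,0,0,-0.015,0.1],
  [0,0,0,0,0,-0.015,0.1],
  [0,0,0,0,0,-0.015,0.1],
])

```text
clock: 21.9
eef_pos: [500.1, 274.0, 108.4]
tool_rot: [[0.092, -0.996, 0.001], [-0.996, -0.092, 0.0], [-0.0, -0.001, -1.0]]
contact_force: [-5.3, -0.8, 12.2]
finger_gap: 0.371
```

Request:
move_arm([
  [0,0,0,0,0,0.01,0.1],
  [0,0,0,0,0,0.01,0.1],
  [0,0,0,0,0,0.01,0.45],
  [0,0,0,0,0,0.01,0.6],
  [0,0,0,0,0,0.01,0.8],
  [0,0,0,0,0,0.01,1],
  [0,0,0,0,0,0.01,1],
  [0,0,0,0,0,0.01,1],
])

```text
clock: 22.9
eef_pos: [500.0, 273.8, 107.8]
tool_rot: [[0.092, -0.996, -0.0], [-0.996, -0.092, 0.0], [-0.0, -0.0, -1.0]]
contact_force: [0.6, 0.2, 0.5]
finger_gap: 1.001
```

Request:
move_arm([
  [0,0,0,0,0,0.15,1],
  [0,0,0,0,0,0.4,1],
  [0,0,0,0,0,0.8,1],
  [0,0,0,0,0,1,1],
])

```text
clock: 23.4
eef_pos: [500.8, 274.4, 211.4]
tool_rot: [[0.092, -0.996, 0.003], [-0.996, -0.092, 0.002], [-0.002, -0.003, -1.0]]
contact_force: [0.1, 0.4, -0.3]
finger_gap: 1.001
```

Request:
move_arm([
  [0,0,0,0,0,0.4,1],
  [0,0,0,0,0,0.5,1],
  [0,0,0,0,0,0.5,1],
  [0,0,0,0,0,0.5,1],
  [0,0,0,0,0,0.5,1],
  [0,0,0,0,0,0.5,1],
  [0,0,0,0,0,0.5,1],
  [0,0,0,0,0,0.5,1],
])

```text
clock: 24.4
eef_pos: [499.9, 273.8, 257.7]
tool_rot: [[0.092, -0.996, -0.0], [-0.996, -0.092, -0.0], [0.0, 0.0, -1.0]]
contact_force: [-0.1, -0.5, 0.3]
finger_gap: 0.999
```

```bash
python3 - <<'E'
from case import *
s=r.state(); print(s['clock'],s['eef_pos'],s['contact_force'],s['finger_gap'])
c=report('side'); c=report('scene'); cv2.imwrite('pics/s7.png',cv2.resize(c['pixels'],(796,597)))
c=cam('wrist'); P=cloud(c); Q=P[(c['range_z']>0)&(np.hypot(P[...,0]-500,P[...,1]-274)<75)&(P[...,2]>150)&(P[...,2]<170)]
print(len(Q),np.median(Q,0).round(1),cv2.minAreaRect(Q[:,:2].astype(np.float32)))
E
```

```text
24.4 [499.9458981  273.83840542 257.66370625] [-0.11183969 -0.53414952  0.31602459] 0.9987722006384483
side 187 ((567.9317016601562, 4.8946380615234375), (47.682098388671875, 121.67802429199219), 68.54914093017578) top z nan ((0.0, 0.0), (0.0, 0.0), 0.0)
 slope [549.1   8.3 115.6] [-0.325  0.508  0.798]
scene 656 ((558.1178588867188, -14.371688842773438), (56.67827606201172, 110.79666137695312), 43.925933837890625) top z 144.12301768951505 ((579.2166137695312, -36.98283004760742), (52.72970962524414, 48.82307052612305), 42.63639450073242)
 slope [547.6  -1.  120.5] [-0.356  0.464  0.811]
1728 [500.1 272.9 156.9] ((499.922607421875, 274.16949462890625), (31.64171600341797, 31.732624053955078), 4.529963493347168)
  return _methods._mean(a, axis=axis, dtype=dtype,
  ret = ret.dtype.type(ret / rcount)
```

View pics/s7.png

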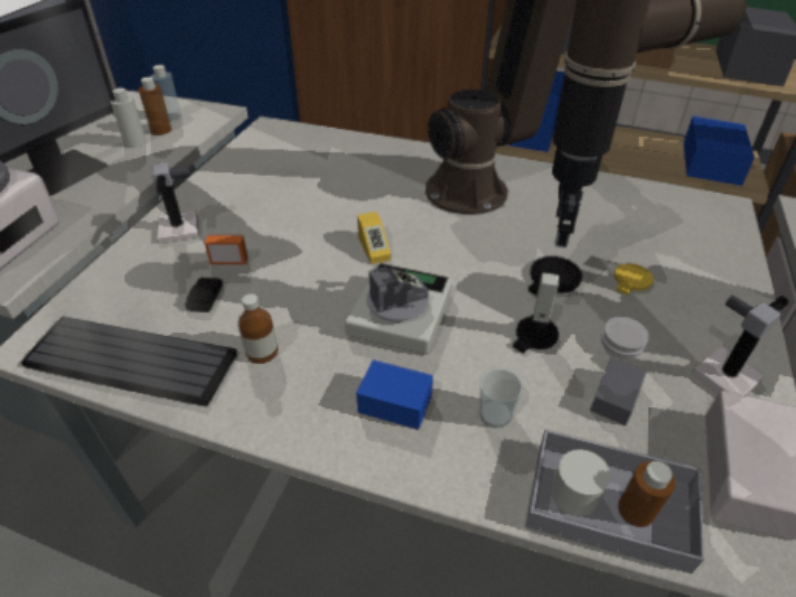

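The final picture shows the case on the pan at (398,290) and the scanner upright on its pad at (543,310). All the bystanders look unmoved, and the gripper is clear of everything.

```bash
python3 -c "
from workcell import r
print(r.close_job())"
```

```text
the job is handed in; nothing more can be done
None
```

The job is done and handed in at about 24.5 s of the 69 s allowed.

- **Case:** It stands upright on the pan, about 1 mm off centre and turned 45° so the label faces the side the scanner came from. The pan sank about 6 mm, well short of the 15 mm that counts as rammed.
- **Scan:** I held the scanner still for 2 s. From the arm's pose, the reading point was about 1 mm from the label's centre and the scanner was square to within a degree. The nose end I saw in the images was within about 3 mm of what I assumed.
- **Scanner back on its pad:** It stands upright within about 1–2 mm of the pad's centre, top at 157 mm as expected. It pressed on the pad with about 12 N for a moment before I eased off and released it.
- **Other things:** Everything else looked unmoved in the last scene picture. I did not re-measure those items individually.

**Check that failed:** In the last side view, the case measurement was unusable: it found too few points and no top face, probably because the arm was in the way. The scene view gave the case at (558,-14) with its top at 144 mm, which agrees with the earlier wrist view.

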